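# Set and lock the hold-down screw of a phone gluing jig

## Task

The hold-down screw of this gluing jig stops just short of the phone. Slacken its brass lock nut by about a quarter turn, screw the black head down by feel until the rubber foot bites on the phone's back with a light pressure of about 10 N (roughly an eighth of a turn past first touch), then tighten the lock nut firmly by hand so that the setting cannot shift. Never press hard on the glass, do not wrench the nut, and leave the phone in its nest and the things around the jig where they are.

Things in the scene. Friction and masses are not known exactly. Their poses are not given: they have to be found in the camera images.
- jig: Dark blue base plate 220 x 200 x 12 mm, fixed to the bench, with a closed horizontal toggle clamp whose red handle points along the jig's +x. Origin on the bench under the screw's upright axis. The clamp's steel bar (22 mm wide, top at z = 62 mm, from x = -14 to 94 mm) carries screw, washer and nut at its end; nothing else rises above 66 mm within 100 mm of the axis.
- screw: Upright hold-down screw in the bar's end: rubber foot 20 mm across below, right-hand thread, 2 mm per turn, black knurled head 24 mm across, 60 to 76 mm above the origin. Origin: centre of the foot's underside, 0.1 to 1.4 mm above the phone at first. Clockwise from above lowers it; yaw shows its turn. Nut slack: turns with 0.04 N m until the foot bears, then adds about 11 N on the phone per rad.
- head (a point): Middle of the screw's black knurled head (24 mm across, 16 mm tall), on the axis. The nut's top is 7 to 9.5 mm below the head's underside. Fingers closed on the head with only 5 N turn it freely while the foot is clear and slip round it when the foot bears with about 8 to 16 N; a grip of 10 N or more can crush the glass.
- nut: Brass knurled round lock nut, 36 mm across, 14 mm tall, white mark on top. Origin: centre of its underside, z up. Anticlockwise from above slackens. Starts tight; quite slack after 1.1 rad, then turns with 0.02 N m, keeps its height and leaves the screw free. Retightened, it stiffens over the last 1.5 rad; fingers gripping it with 20 to 35 N slip round it when it is firmly tight.
- nut_grip (a point): Middle of the brass lock nut, on the axis, 9.5 mm above the bar's top: grip it here from above with the fingers either side of the screw's head (36 mm across the nut, 24 mm across the head; head top 30 to 33 mm above this point).
- washer: Flat brass washer, 25 mm across and 2.5 mm thick, between the bar and the nut. Origin: centre of its underside. It does not turn. How hard the nut is jammed shows as the force between nut and washer.
- phone: Phone lying face down in the nest: 76 x 158 mm, long side along its y, 0.2 kg, loose, about 1 mm play between white locating blocks. Origin: centre of its underside (18 mm above the bench). The glass back has just been stuck on and stands 8.5 to 9.5 mm above the origin, differently each time, on its fresh adhesive: first touch has to be felt. The foot meets it at its middle.
- flux_jar: Bystander: small clear jar with black lid, 42 mm across, 34 mm tall, on the bench beside the jig. Origin: centre of its underside.
- solvent_bottle: Bystander: clear bottle with blue cap, 46 mm across, 95 mm tall, on the bench beside the jig. Origin: centre of its underside.
- driver: Bystander: slim blue precision screwdriver, 11 mm thick, 153 mm long, lying on the bench on the robot's side of the jig along its x (blade to +x). Origin: on its axis line, 57 mm from the blade tip, at the bench.
Not all that is in view belongs to the job. Of the things like the phone, leave any that is blue or turquoise; of the rest the smaller one is meant.

How it is judged:
On the way, in this order (a step that is already met when the one before it is completed fails the run):
1. the lock nut is slack: it no longer presses on its washer (contact force between nut and washer below 1 N), for 0.2 s.
2. with the nut still slack, the foot has been screwed down until it bears lightly on the phone (contact force between screw and phone between 4 and 20 N and contact force between nut and washer below 1 N), for 0.2 s.
At the end, for the whole second after the job is handed in: The foot bears on the phone with 4 to 20 N, the lock nut is jammed on its washer with over 30 N, nut, screw and phone are at rest, and the phone lies within 6 mm of where it was (contact force between screw and phone between 4 and 20 N and contact force between nut and washer above 30 N and angular speed of each of nut, screw below 0.05 rad/s and linear speed of phone below 0.01 m/s and distance of phone from where it was at the start of the episode below 0.006 m); the robot touches nothing.
It fails at once if the foot pressed on the phone's glass with more than 30 N (contact force between screw and phone above 30 N).
It fails at once if the lock nut was wrenched: more than 220 N on its washer (contact force between nut and washer above 220 N).
It fails at once if the robot itself pressed on the phone with more than 5 N (contact force between any of the arm, the fingers and phone above 5 N).
It fails at once if the phone was shifted by more than 6 mm (distance of phone from where it was at the start of the episode above 0.006 m).
It fails at once if the flux jar, the solvent bottle or the screwdriver was moved by more than 15 mm (distance of any of flux_jar, solvent_bottle, driver from where it was at the start of the episode above 0.015 m).
It also fails if it takes over 72 s, if anything falls off the work surface, if the arm or the gripper's body presses on something with over 40 N, if the wrist force passes 120 N, or if a joint passes its speed limit or range.

## Robot

A 6-joint arm with a two-finger parallel gripper is mounted at the origin on the work surface. World frame = base frame: x ahead of the robot, y to its left, z up, the work surface at z = 0. Lengths are in m, angles in rad, forces in N, time in s.
With the tool pointing down it reaches from about 0.25 to 0.775 m from the base axis. Payload 4 kg.
Tool frame: the origin (TCP) lies at the very end of the fingers, on their centre line; the grasp point (between the pads) lies 19 mm behind it; z points along the fingers, y is the line along which they close (so a half turn about z gives the same grasp; the last joint's range is limited). The gripper opens to 94 mm and grips with 3 to 60 N. Pads are 16 mm wide; open, the fingers measure 119 mm over their backs; the gripper's body (75 mm by 177 mm) begins 78 mm behind the grasp point.
Start: joints at [-1.421, 0.087, 1.371, -0, 1.684, -0.103], TCP at [0.138, -0.533, 0.206] pointing down, gripper open.
Joint ranges: [-3.1, 3.1], [-0.76, 2.03], [0.27, 2.55], [-1.08, 4.22], [0.17, 2.65], [-2.57, 2.57]. Speed limits (rad/s): [2.79, 2.79, 3.14, 3.14, 3.14, 3.14].

## Interface

Orientations are given as [roll, pitch, yaw] about the fixed x, y, z axes, in that order (R = Rz(yaw) Ry(pitch) Rx(roll)).
In Python, from bench import robot gives the robot as it stands. The module is installed in compiled form; this text tells all that it offers.
- The arm moves only by the tool move_arm, never from a script. Its argument "deltas" is one flat list of numbers, 7 for each row, row after row: the turn, a rotation vector about the tool's x, y, z in rad, then the shift along the tool's x, y, z in cm, then the closure, from -1 (fully open) to 1 (shut). A call has 1 to 8 rows; each row is the pose to reach, as a shift and turn from the pose commanded when the call began, along the tool's axes at that moment; what a row does not reach only later rows make up. A row lasts 1/10 s, in which the tool goes at most 50 mm and 8.59 degrees, less where a joint would pass 70% of its speed; a pose out of reach is approached as far as the arm can. A call with a gripper value outside its range is refused whole. The fingers move at their own pace and stop on an object; the grip force is fixed at half the most. Time passes only in rows, so rows that repeat a pose let the fingers close. It gives the time, the measured TCP pose, the force, the opening and the grip force at its end, in the units of the state.
- robot.get_obs(): the state, without advancing time (a new reading comes with each control period).
- robot.snapshot(name): name is "scene" or "top" or "wrist"; returns a dict with "image" (480x640x3 uint8, red, green, blue), "depth" (480x640 float32, m along the optical axis (not along the pixel's ray), 0 where there is no reading), "fov_y" (degrees; the focal length in pixels is half the picture's height over the tangent of half this angle, whatever the lens; pixels are square), "cx", "cy" (the principal point, pixels), "D" ([k1, k2, p1, p2, k3] as OpenCV has them; the pictures are not rectified), "origin" and "orientation" of the camera in the world; the wrist camera has in their place "T_tool_cam" (4x4, takes a point from camera to tool coordinates, whose origin is the TCP and whose axes are the flange's). Camera axes: x right, y up, looking along -z (the intrinsics and any distortion apply to the point x, -y, -z); pixel columns grow to the right and rows downward; lengths in m; the calibration is good to about 2 mm. A picture is of the moment at which its call begins: read the wrist's pose just before it.
- robot.close_job(): hands the job in; it is judged then, once.
The state is a dict: "time": time; "joint_positions": joint angles; "qvel": joint speeds; "joint_torque": joint torques, N m; "tool_pos": TCP position; "ee_rot": TCP orientation; "wrist_force": force on the tool from outside, world axes, zero at the start; "wrist_torque": the same for the moment, N m; "width": finger opening in m; "finger_force": force on a finger pad.
Only numpy, scipy, OpenCV 4.12 (cv2) and the standard library are available. Lean on these libraries where they do the work, as an engineer would, in place of code of your own. Each camera call takes 0.05 s, during which the arm holds its last target. There are 200 camera calls.

## Working session

There is one attempt and no reset: what is moved stays moved. The work goes in short steps, Python scripts to look and compute and a tool call to move; the robot and the scene stay as the last step left them, time stands still between calls to the robot, and variables do not carry over. Pictures are saved under pics/ and viewed, at most 10 in all, crops included, and the job is handed in when it is done.

Besides the shell and the picture viewer there is one more tool, called after "Request:" as name(argument=value, ...), one argument or row to a line, values as JSON. move_arm: Moves the arm, as the interface text tells. Its arguments: {"type":"object","properties":{"deltas":{"type":"array","items":{"type":"number"}}},"required":["deltas"]}

```bash
mkdir -p pics; cat > h.py <<'E'
import numpy as np,cv2
from bench import robot
from scipy.spatial.transform import Rotation as R
def snap(n):
    s=robot.snapshot(n); return s
def K(s):
    f=s["image"].shape[0]/2/np.tan(np.radians(s["fov_y"])/2)
    return np.array([[f,0,s["cx"]],[0,f,s["cy"]],[0,0,1]])
def pose(s,obs=None):
    if "T_tool_cam" in s:
        T=np.eye(4);T[:3,:3]=R.from_euler('xyz',obs["ee_rot"]).as_matrix();T[:3,3]=obs["tool_pos"]
        return T@np.array(s["T_tool_cam"])
    T=np.eye(4);o=np.array(s["orientation"]);T[:3,:3]=o if o.shape==(3,3) else R.from_euler('xyz',o).as_matrix();T[:3,3]=s["origin"];return T
def ray(s,T,uv):
    p=cv2.undistortPoints(np.array(uv,float).reshape(-1,1,2),K(s),np.array(s["D"],float)).reshape(-1,2)
    d=np.c_[p[:,0],-p[:,1],-np.ones(len(p))]@T[:3,:3].T
    return T[:3,3],d
def onplane(s,T,uv,z):
    o,d=ray(s,T,uv);return o+d*((z-o[2])/d[:,2])[:,None]
def bypix(s,T,uv):
    o,d=ray(s,T,uv);uv=np.array(uv,int).reshape(-1,2);return o+d*s["depth"][uv[:,1],uv[:,0]][:,None]
E
python3 - <<'E'
from h import *
o=robot.get_obs();print({k:np.round(v,3) for k,v in o.items()})
for n in("scene","top","wrist"):
    s=snap(n);cv2.imwrite(f"pics/{n}0.png",s["image"][:,:,::-1])
    print(n,s["fov_y"],s["cx"],s["cy"],s["D"],s.get("origin"),s.get("orientation"),s.get("T_tool_cam"))
E
```

```text
{'time': np.float64(0.0), 'joint_positions': array([-1.421,  0.088,  1.372,  0.   ,  1.684, -0.103]), 'qvel': array([ 0.001, -0.001, -0.002,  0.002, -0.001,  0.   ]), 'joint_torque': array([ 2.0000e-03, -3.4018e+01, -3.0242e+01,  7.2000e-02,  3.3000e-02,
       -0.0000e+00]), 'tool_pos': array([ 0.137, -0.532,  0.204]), 'ee_rot': array([-3.139, -0.   ,  0.253]), 'wrist_force': array([-0.115, -0.52 , -0.473]), 'wrist_torque': array([ 0.007, -0.002,  0.015]), 'finger_force': np.float64(0.0), 'width': np.float64(0.094)}
scene 51.652072978402934 319.7305421419144 243.59237976356366 [-0.01487455  0.          0.          0.          0.        ] [ 0.99040182 -0.10889894  0.6865749 ] [ 0.70345882 -0.0125149   1.33365698] None
top 54.856585785374875 322.1004833489974 234.7755615619426 [-0.086782  0.        0.        0.        0.      ] [0.42919668 0.01244083 0.80200469] [ 0.10644746  0.00609196 -1.58438581] None
wrist 58.63345187436948 314.0269100668467 241.44137661593106 [-0.10036292  0.          0.          0.          0.        ] None None [[-3.71329084e-04  9.65418528e-01  2.60704676e-01  7.50541710e-02]
 [ 9.99999793e-01  2.21267445e-04  6.04950087e-04 -3.40327682e-04]
 [ 5.26344565e-04  2.60704846e-01 -9.65418410e-01 -1.78932242e-01]
 [ 0.00000000e+00  0.00000000e+00  0.00000000e+00  1.00000000e+00]]
```

View pics/top0.png

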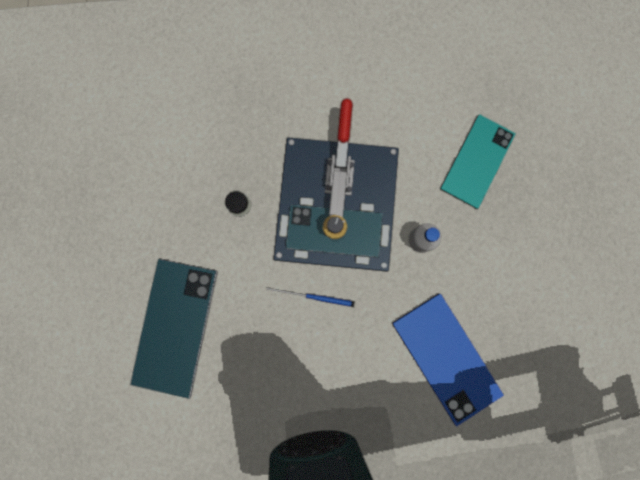

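View pics/scene0.png

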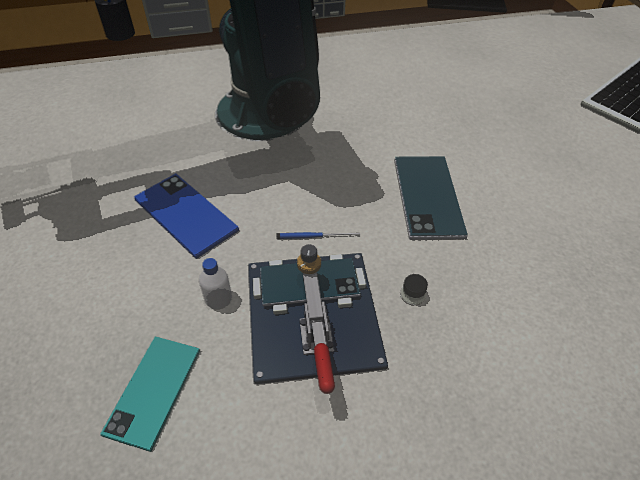

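Top view: nest phone centre near (335,230) with brass nut at (335,226); handle up-image (+x) at (346,100); jar (236,202), bottle (427,237), driver (310,297). Scene view confirms this.

```bash
python3 - <<'E'
from h import *
for n in("top","scene"):
    s=snap(n);T=pose(s);im=s["image"];hsv=cv2.cvtColor(im,cv2.COLOR_RGB2HSV)
    m=cv2.inRange(hsv,(12,110,60),(30,255,255))
    if n=="top": m[:180]=0;m[280:]=0
    else: m[:220]=0;m[300:]=0
    c=max(cv2.findContours(m,cv2.RETR_EXTERNAL,cv2.CHAIN_APPROX_NONE)[0],key=cv2.contourArea)
    (u,v),r=cv2.minEnclosingCircle(c);print(n,u,v,r,cv2.boundingRect(c))
    print(onplane(s,T,[[u,v]],.0785), onplane(s,T,[[u-r,v],[u+r,v]],.0785))
    r_=cv2.inRange(hsv,(0,150,80),(6,255,255))
    p=np.argwhere(r_)[:,::-1];print("red",p.mean(0),len(p),onplane(s,T,[p.mean(0)],.07))
    g=bypix(s,T,[[int(u),int(v)]]);print("depth",g)
    if n=="top":
        w=cv2.inRange(im,(150,150,150),(255,255,255))
        # base plate corners
        b=cv2.inRange(hsv,(100,60,20),(125,200,90));b[:130]=0;b[280:]=0;b[:,:265]=0;b[:,410:]=0
        c=max(cv2.findContours(cv2.morphologyEx(b,cv2.MORPH_CLOSE,np.ones((9,9))),0,2)[0],key=cv2.contourArea)
        bx=cv2.boxPoints(cv2.minAreaRect(c));P=onplane(s,T,bx,.012);print(P,np.linalg.norm(np.diff(P,axis=0),axis=1))
E
```

```text
top 334.2480163574219 226.8070831298828 11.406196594238281 (323, 217, 23, 21)
[[ 0.51891614 -0.00351989  0.0785    ]] [[ 0.51917332  0.01445729  0.0785    ]
 [ 0.51866029 -0.02149771  0.0785    ]]
red [344.68705882 120.24      ] 425 [[ 0.69630596 -0.0238692   0.07      ]]
depth [[ 0.51674123 -0.00255687  0.10602597]]
[[ 0.54239026  0.09219     0.012     ]
 [ 0.68790741  0.07531086  0.012     ]
 [ 0.67617858 -0.01089371  0.012     ]
 [ 0.53133345  0.00785985  0.012     ]] [0.14649282 0.08699881 0.14605412]
scene 310.0 262.5 10.547611236572266 (301, 255, 20, 16)
[[ 0.52492989 -0.00416133  0.0785    ]] [[ 0.52123069 -0.02015638  0.0785    ]
 [ 0.52863194  0.01184383  0.0785    ]]
red [323.43450479 366.41693291] 626 [[ 0.69606998 -0.0246844   0.07      ]]
depth [[ 0.52305052 -0.00373526  0.07730797]]
```

Request:
move_arm(
  deltas=[0,0,0,25,-21,0,-1,0,0,0,25,-21,0,-1,0,0,0,25,-21,0,-1,0,0,0,25,-21,0,-1,0,0,0,25,-21,0,-1,0,0,0,25,-21,0,-1,0,0,0,25,-21,0,-1],
)

```text
time: 0.95
tool_pos: [0.3284, -0.2637, 0.2057]
ee_rot: [3.142, -0.001, 0.256]
wrist_force: [0.1, -0.6, -0.5]
width: 0.0941
finger_force: 0.0
```

Request:
move_arm(
  deltas=[0,0,0,25.2,-20.7,0,-1,0,0,0,25.2,-20.7,0,-1,0,0,0,25.2,-20.7,0,-1,0,0,0,25.2,-20.7,0,-1,0,0,0,25.2,-20.7,0,-1,0,0,0,25.2,-20.7,0,-1,0,0,0,25.2,-20.7,0,-1,0,0,0,25.2,-20.7,0,-1],
)

```text
time: 1.75
tool_pos: [0.5204, -0.0004, 0.2047]
ee_rot: [-3.141, 0.001, 0.258]
wrist_force: [-0.3, -0.3, -1.1]
width: 0.094
finger_force: 0.0
```

```bash
cat > w.py <<'E'
from h import *
import sys
o=robot.get_obs();s=snap("wrist");T=pose(s,o);im=s["image"];cv2.imwrite(f"pics/{sys.argv[1]}.png",im[:,:,::-1])
print(np.round(o["tool_pos"],4),np.round(o["ee_rot"],4),np.round(o["joint_positions"],3),o["time"])
hsv=cv2.cvtColor(im,cv2.COLOR_RGB2HSV)
m=cv2.inRange(hsv,(12,110,60),(30,255,255))
c=max(cv2.findContours(m,0,1)[0],key=cv2.contourArea)
(u,v),r=cv2.minEnclosingCircle(c);print(u,v,r,cv2.boundingRect(c))
P=onplane(s,T,[[u,v],[u-r,v],[u+r,v]],.0765);print(P,np.linalg.norm(P[1]-P[2]))
print(bypix(s,T,[[u,v],[u-.85*r,v],[u+.85*r,v]]))
E
python3 w.py w1
```

```text
[ 5.204e-01 -4.000e-04  2.047e-01] [-3.1405e+00  6.0000e-04  2.5780e-01] [-1.100e-01  2.200e-02  1.441e+00  1.000e-03  1.680e+00  1.203e+00] 1.75
66.30000305175781 407.29998779296875 40.047306060791016 (43, 368, 44, 79)
[[0.30911561 0.17190384 0.0765    ]
 [0.29603154 0.21018774 0.0765    ]
 [0.32102021 0.13552096 0.0765    ]] 0.07873729051096102
[[0.53324236 0.0511623  0.31891654]
 [0.53688522 0.05423459 0.3251279 ]
 [0.53506887 0.04477089 0.3185603 ]]
```

View pics/w1.png

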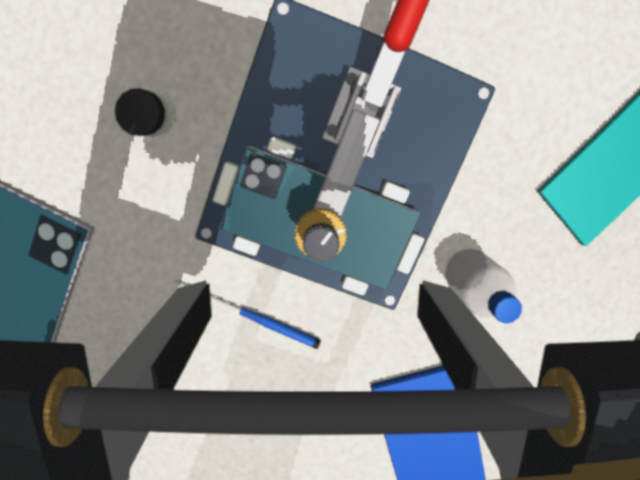

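Wrist view: nut ring centred about (321,232), head top about (322,242) with white line; fingers clear of the jar, bottle and driver.

```bash
cat > w2.py <<'E'
from h import *
import sys
def look(box,name=None):
    o=robot.get_obs();s=snap("wrist");T=pose(s,o);im=s["image"]
    if name: cv2.imwrite(f"pics/{name}.png",im[:,:,::-1])
    v,u=np.mgrid[box[1]:box[3],box[0]:box[2]];uv=np.c_[u.ravel(),v.ravel()]
    P=bypix(s,T,uv);return o,s,T,uv,P
if __name__=="__main__":
    o,s,T,uv,P=look((280,190,365,280))
    h=P[:,2]
    print(np.histogram(h,bins=np.arange(.05,.12,.003)))
    t=h>.092;
    for nm,sel in(("head",t),("nut",(h>.073)&(h<.084))):
        q=uv[sel];z=np.median(h[sel]);(a,b),r=cv2.minEnclosingCircle(q.astype(np.float32));
        E=onplane(s,T,[[a,b],[a-r,b],[a+r,b]],z);print(nm,z,a,b,r,E[0],np.linalg.norm(E[1]-E[2]),P[sel].mean(0))
E
python3 w2.py
```

```text
(array([  0,   2,   5, 407, 155,  12,  33,  36, 155, 702,   1,   0,   1,
        29,  32,  37,  57, 811, 194,   0,   0,   0,   0]), array([0.05 , 0.053, 0.056, 0.059, 0.062, 0.065, 0.068, 0.071, 0.074,
       0.077, 0.08 , 0.083, 0.086, 0.089, 0.092, 0.095, 0.098, 0.101,
       0.104, 0.107, 0.11 , 0.113, 0.116, 0.119]))
head 0.1032507809172794 323.5 236.5 57.27574920654297 [ 0.52351871 -0.00714149  0.10325078] 0.07779108817846814 [ 0.5219488  -0.00426591  0.11034582]
nut 0.07792634556140127 318.6285705566406 232.35714721679688 25.50880241394043 [ 0.51944937 -0.00505844  0.07792635] 0.037618434532841964 [ 0.52567277 -0.00311889  0.07771646]
```

Request:
move_arm(
  deltas=[0,0,0,-0.24,0.36,4,-1,0,0,0,-0.24,0.36,8,-1,0,0,0,-0.24,0.36,8.5,-1,0,0,0,-0.24,0.36,8.5,-1],
)

```text
time: 2.25
tool_pos: [0.5166, -0.0084, 0.1198]
ee_rot: [-3.141, 0.003, 0.251]
wrist_force: [-0.4, -0.5, 0.6]
width: 0.094
finger_force: 0.0
```

```bash
python3 - <<'E'
from w2 import *
o,s,T,uv,P=look((220,200,440,400),"w3")
print(o["tool_pos"],o["ee_rot"])
for nm,a,b in(("head",.098,.109),("nut",.072,.083)):
    sel=(P[:,2]>a)&(P[:,2]<b);m=np.zeros(s["image"].shape[:2],np.uint8);m[uv[sel][:,1],uv[sel][:,0]]=255
    c=max(cv2.findContours(cv2.morphologyEx(m,cv2.MORPH_OPEN,np.ones((3,3))),0,1)[0],key=cv2.contourArea)
    z=np.median(P[sel,2]);(x,y),r=cv2.minEnclosingCircle(c);E=onplane(s,T,[[x,y],[x-r,y],[x+r,y]],z)
    print(nm,z,x,y,r,E[0],np.linalg.norm(E[1]-E[2]))
E
```

```text
[ 0.51660461 -0.00838098  0.11979154] [-3.14094849e+00  2.61259219e-03  2.50926346e-01]
head 0.10323609404557701 309.5331115722656 277.7185363769531 26.230213165283203 [ 0.51980945 -0.00481355  0.10323609] 0.025467096612639253
nut 0.07791615551955905 310.08941650390625 261.41961669921875 34.543243408203125 [ 0.51992225 -0.0048016   0.07791616] 0.037477794261544184
```

View pics/w3.png

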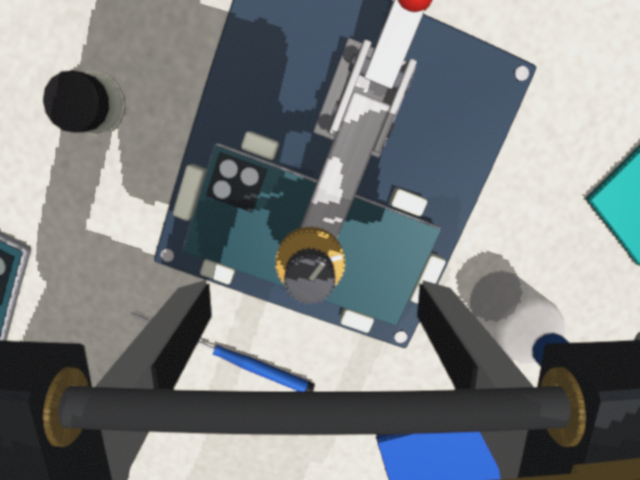

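Axis from near: (0.5199, −0.0048), nut top z 0.078, head top 0.103 – as given. Descend over the nut (tips just above the bar) and grip.

Request:
move_arm(
  deltas=[0,0,0,0.41,-0.27,0,-1,0,0,0,0.41,-0.27,2.5,-1,0,0,0,0.41,-0.27,5.2,-1,0,0,0,0.41,-0.27,5.2,-1],
)

```text
time: 2.7
tool_pos: [0.5199, -0.0034, 0.0669]
ee_rot: [-3.14, 0.004, 0.253]
wrist_force: [-0.1, 0.5, -0.7]
width: 0.0939
finger_force: 0.0
```

Request:
move_arm(
  deltas=[0,0,0,0,0,0,0,0,0,0,0,0,0,0.1,0,0,0,0,0,0,0.15],
)

```text
time: 3.0
tool_pos: [0.5227, -0.0038, 0.0707]
ee_rot: [3.14, -0.004, 0.253]
wrist_force: [0.6, -0.1, -0.9]
width: 0.0735
finger_force: 0.0
```

```bash
cat > st.py <<'E'
from h import *
o=robot.get_obs()
print("t",o["time"],"pos",np.round(o["tool_pos"],4),"rot",np.round(o["ee_rot"],3),"q",np.round(o["joint_positions"],3),"F",np.round(o["wrist_force"],2),"M",np.round(o["wrist_torque"],3),"w",round(float(o["width"]),4),"ff",round(float(o["finger_force"]),1),"tq6",o["joint_torque"][5].round(3))
E
python3 st.py
```

```text
t 3.0 pos [ 0.5227 -0.0038  0.0707] rot [ 3.14  -0.004  0.253] q [-0.116  0.091  1.639 -0.     1.408  1.202] F [ 0.55 -0.07 -0.88] M [ 0.01   0.011 -0.031] w 0.0735 ff 0.0 tq6 0.001
```

```bash
python3 - <<'E'
from w2 import *
L=[]
for i in range(6):
    o,s,T,uv,P=look((200,200,440,385),"w4" if i==5 else None)
    sel=(P[:,2]>.098)&(P[:,2]<.109);m=np.zeros(s["image"].shape[:2],np.uint8);m[uv[sel][:,1],uv[sel][:,0]]=255
    c=max(cv2.findContours(cv2.morphologyEx(m,cv2.MORPH_OPEN,np.ones((3,3))),0,1)[0],key=cv2.contourArea)
    z=np.median(P[sel,2]);(x,y),r=cv2.minEnclosingCircle(c);E=onplane(s,T,[[x,y],[x-r,y],[x+r,y]],z)
    print(np.round(o["tool_pos"],4),np.round(o["wrist_torque"],3),np.round(o["joint_positions"],4),o["ee_rot"][2].round(3),np.round([x,y,r],1),E[0].round(4),round(np.linalg.norm(E[1]-E[2]),4))
E
```

```text
[ 0.5227 -0.0038  0.0707] [ 0.01   0.011 -0.031] [-1.1580e-01  9.0600e-02  1.6388e+00 -1.0000e-04  1.4081e+00  1.2022e+00] 0.253 [315.6 338.4  33. ] [ 0.5201 -0.0046  0.1033] 0.0251
[ 0.5224 -0.0038  0.0703] [-0.033 -0.029 -0.02 ] [-1.1570e-01  9.0800e-02  1.6395e+00 -1.0000e-04  1.4080e+00  1.2022e+00] 0.253 [315.7 338.5  33.1] [ 0.52   -0.0046  0.1033] 0.0251
[ 0.5221 -0.0038  0.0699] [ 0.049 -0.007 -0.025] [-1.1580e-01  9.1100e-02  1.6401e+00 -1.0000e-04  1.4079e+00  1.2022e+00] 0.253 [316.  338.2  33.2] [ 0.52   -0.0046  0.1033] 0.0251
[ 0.5218 -0.0038  0.0695] [ 0.006  0.031 -0.001] [-1.1580e-01  9.1200e-02  1.6406e+00 -1.0000e-04  1.4078e+00  1.2022e+00] 0.253 [316.4 338.2  33.2] [ 0.52   -0.0047  0.1033] 0.025
[ 0.5216 -0.0038  0.0692] [ 0.038 -0.009 -0.005] [-1.1580e-01  9.1500e-02  1.6410e+00 -1.0000e-04  1.4077e+00  1.2022e+00] 0.253 [316.6 338.3  33.3] [ 0.5199 -0.0047  0.1033] 0.0251
[ 0.5214 -0.0037  0.069 ] [-0.027 -0.013 -0.022] [-1.1590e-01  9.1700e-02  1.6413e+00 -1.0000e-04  1.4077e+00  1.2022e+00] 0.253 [316.6 338.2  33.4] [ 0.52   -0.0046  0.1033] 0.0251
```

Request:
move_arm(
  deltas=[0,0,0,-0.16,0.02,0.15,0.15,0,0,0,-0.16,0.02,0.15,0.3,0,0,0,-0.16,0.02,0.15,0.6,0,0,0,-0.16,0.02,0.15,1,0,0,0,-0.16,0.02,0.15,1,0,0,0,-0.16,0.02,0.15,1],
)

```text
time: 3.9
tool_pos: [0.5195, -0.0052, 0.0666]
ee_rot: [3.14, 0.001, 0.252]
wrist_force: [0.2, -5.2, -2.2]
width: 0.0352
finger_force: 30.0
```

```bash
python3 st.py
```

```text
t 3.9 pos [ 0.5195 -0.0052  0.0666] rot [3.14e+00 1.00e-03 2.52e-01] q [-0.118  0.09   1.648 -0.002  1.404  1.201] F [ 0.17 -5.23 -2.19] M [-0.977 -0.047  0.039] w 0.0352 ff 30.0 tq6 0.002
```

Request:
move_arm(
  deltas=[0,0,-0.14,0,0,0,1,0,0,-0.28,0,0,0,1,0,0,-0.42,0,0,0,1,0,0,-0.56,0,0,0,1,0,0,-0.7,0,0,0,1,0,0,-0.84,0,0,0,1,0,0,-0.98,0,0,0,1,0,0,-1.12,0,0,0,1],
)

```text
time: 4.7
tool_pos: [0.5194, -0.005, 0.0665]
ee_rot: [-3.141, 0.002, 1.378]
wrist_force: [0.2, -5.0, -2.5]
width: 0.035
finger_force: 30.0
```

```bash
python3 st.py
```

```text
t 4.7 pos [ 0.5194 -0.005   0.0665] rot [-3.141e+00  2.000e-03  1.378e+00] q [-0.118  0.09   1.648 -0.002  1.404  0.075] F [ 0.21 -4.97 -2.53] M [-1.023 -0.143 -0.035] w 0.035 ff 30.0 tq6 1.122
```

Request:
move_arm(
  deltas=[0,0,-0.14,0,0,0,1,0,0,-0.28,0,0,0,1,0,0,-0.42,0,0,0,1,0,0,-0.56,0,0,0,1,0,0,-0.56,0,0,0,1],
)

```text
time: 5.2
tool_pos: [0.5193, -0.0051, 0.0665]
ee_rot: [-3.14, 0.001, 1.935]
wrist_force: [-1.5, -5.1, -3.6]
width: 0.0352
finger_force: 30.0
```

```bash
python3 - <<'E'
from w2 import *
for i in range(4):
    o,s,T,uv,P=look((200,200,440,385),"w5" if i==3 else None)
    print(np.round(o["wrist_torque"],3),np.round(o["wrist_force"],2),o["tool_pos"].round(4),o["ee_rot"].round(3),o["width"].round(4))
E
```

```text
Traceback (most recent call last):
AttributeError: 'float' object has no attribute 'round'
```

```bash
python3 - <<'E'
from w2 import *
for i in range(3):
    o,s,T,uv,P=look((200,200,440,385))
    print(np.round(o["wrist_torque"],3),np.round(o["wrist_force"],2),o["ee_rot"].round(3),o["joint_torque"][5].round(3))
im=s["image"][250:430,220:420,::-1];cv2.imwrite("pics/w5.png",cv2.resize(im,None,fx=3,fy=3))
E
```

```text
[-0.938 -0.105 -0.053] [-0.14 -5.44 -2.43] [-3.140e+00  1.000e-03  1.933e+00] -0.102
[-0.976 -0.125 -0.039] [ 0.19 -5.52 -2.52] [-3.140e+00  1.000e-03  1.933e+00] -0.006
[-0.984 -0.155  0.027] [-0.48 -4.9  -2.64] [-3.140e+00  1.000e-03  1.933e+00] 0.011
```

View pics/w5.png

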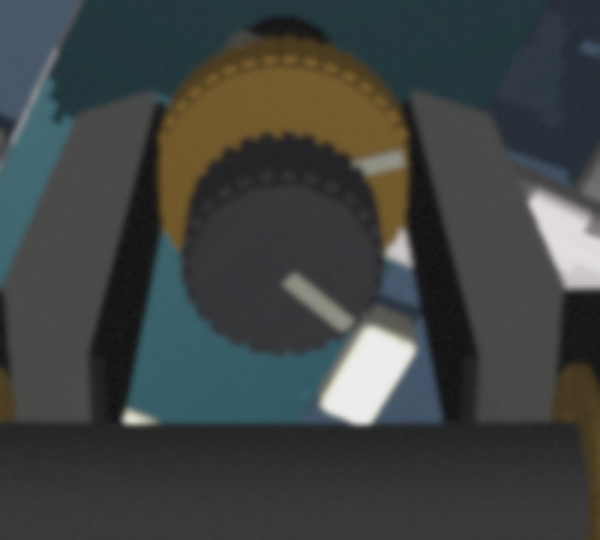

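Request:
move_arm(
  deltas=[0,0,0,0,0,0,0,0,0,0,0,0,0,0,0,0,0,0,0,0,0,0,0,0,0,0,-1.5,0,0,0,-0.15,0,0,-1.5,0,0,0,-0.3,0,0,-1.5,0,0,0,-0.45,0,0,-1.5,0,0,0,-0.6,0,0,-1.5,0],
)

```text
time: 6.2
tool_pos: [0.5199, -0.0037, 0.0823]
ee_rot: [3.14, 0.0, 2.539]
wrist_force: [-0.7, -0.3, -0.3]
width: 0.0469
finger_force: 0.0
```

Request:
move_arm(
  deltas=[0,0,-0.15,0,0,0,0,0,0,-0.3,0,0,0,0,0,0,-0.45,0,0,0,0,0,0,-0.6,0,0,0,0,0,0,-0.75,0,0,0,0,0,0,-0.9,0,0,0,0,0,0,-1.05,0,0,0,0,0,0,-1.2,0,0,0,0],
)

```text
time: 7.0
tool_pos: [0.5198, -0.0036, 0.0822]
ee_rot: [3.141, 0.001, -2.544]
wrist_force: [0.8, 0.6, -0.7]
width: 0.0469
finger_force: 0.0
```

```bash
python3 - <<'E'
from w2 import *
for i in range(9):
    o,s,T,uv,P=look((200,200,440,385))
    if i in(0,4,8): print(o["time"],np.round(o["wrist_torque"],3),np.round(o["wrist_force"],2),o["tool_pos"].round(4),o["ee_rot"].round(3),o["joint_positions"].round(3),o["width"])
sel=(P[:,2]>.098)&(P[:,2]<.109);m=np.zeros(s["image"].shape[:2],np.uint8);m[uv[sel][:,1],uv[sel][:,0]]=255
c=max(cv2.findContours(cv2.morphologyEx(m,cv2.MORPH_OPEN,np.ones((3,3))),0,1)[0],key=cv2.contourArea)
z=np.median(P[sel,2]);(x,y),r=cv2.minEnclosingCircle(c);E=onplane(s,T,[[x,y],[x-r,y],[x+r,y]],z)
print([x,y,r],E[0].round(4),np.linalg.norm(E[1]-E[2]))
E
```

```text
7.0 [ 0.098 -0.129  0.025] [ 0.78  0.6  -0.73] [ 0.5198 -0.0036  0.0822] [ 3.141e+00  1.000e-03 -2.544e+00] [-1.170e-01  7.800e-02  1.628e+00  1.000e-03  1.435e+00 -2.285e+00] 0.0469250444645435
7.2 [ 0.047 -0.172 -0.002] [-0.96 -0.28 -0.18] [ 0.5198 -0.0039  0.0821] [ 3.141  0.    -2.553] [-0.117  0.078  1.629  0.     1.435 -2.276] 0.047091272801427726
7.4 [ 0.085 -0.18  -0.051] [-0.27  0.39  0.53] [ 0.5197 -0.0042  0.082 ] [ 3.142  0.    -2.552] [-0.117  0.078  1.629  0.     1.435 -2.278] 0.0467206389820421
[312.15277099609375, 315.3339538574219, 31.37347984313965] [ 0.5171 -0.0061  0.1035] 0.02523853159989562
```

Request:
move_arm(
  deltas=[0,0,0,0.14,-0.04,0,0.2,0,0,0,0.14,-0.04,0,0.4,0,0,0,0.14,-0.04,0,0.48,0,0,0,0.14,-0.04,0,0.5,0,0,0,0.14,-0.04,0,0.5,0,0,0,0.14,-0.04,0,0.5],
)

```text
time: 8.05
tool_pos: [0.5188, -0.0055, 0.082]
ee_rot: [-3.141, -0.0, -2.55]
wrist_force: [-0.2, -1.0, -0.7]
width: 0.0237
finger_force: 8.3
```

Request:
move_arm(
  deltas=[0,0,0,0,0,0,0.51,0,0,0,0,0,0,0.51],
)

```text
time: 8.25
tool_pos: [0.5188, -0.0056, 0.082]
ee_rot: [-3.141, -0.0, -2.55]
wrist_force: [0.6, 0.1, -0.7]
width: 0.0233
finger_force: 18.5
```

```bash
python3 st.py
```

```text
t 8.25 pos [ 0.5188 -0.0056  0.082 ] rot [-3.141 -0.    -2.55 ] q [-0.12   0.076  1.631 -0.     1.434 -2.282] F [ 0.64  0.1  -0.72] M [-0.075 -0.195  0.029] w 0.0233 ff 18.5 tq6 -0.007
```

Request:
move_arm(
  deltas=[0,0,0,0,0,0,0.497,0,0,0,0,0,0,0.497,0,0,0,0,0,0,0.497],
)

```text
time: 8.55
tool_pos: [0.5188, -0.0055, 0.082]
ee_rot: [-3.141, -0.0, -2.55]
wrist_force: [0.7, -0.9, -0.7]
width: 0.0234
finger_force: 5.5
```

```bash
cat > hd.py <<'E'
from w2 import *
import sys
A=[]
for i in range(int(sys.argv[2])):
    o,s,T,uv,P=look((200,200,440,385));A.append(np.r_[o["wrist_torque"],o["wrist_force"],o["finger_force"],o["width"],o["ee_rot"][2],o["joint_positions"][5]])
print(o["time"],np.mean(A,0).round(4),o["tool_pos"].round(4))
sel=(P[:,2]>.095)&(P[:,2]<.109);m=np.zeros(s["image"].shape[:2],np.uint8);m[uv[sel][:,1],uv[sel][:,0]]=255
c=max(cv2.findContours(cv2.morphologyEx(m,cv2.MORPH_OPEN,np.ones((3,3))),0,1)[0],key=cv2.contourArea)
(x,y),r=cv2.minEnclosingCircle(c)
d=np.zeros_like(m);cv2.circle(d,(int(x),int(y)),int(r*.85),255,-1)
g=s["image"].min(2);b=(d>0)&(g>110)&(s["depth"]>0)
q=np.argwhere(b)[:,::-1]
cv2.imwrite(f"pics/{sys.argv[1]}.png",s["image"][:,:,::-1])
print("head",x,y,r,"z",np.median(P[sel,2]).round(4),"line",len(q), q.mean(0) if len(q) else None, np.degrees(np.arctan2(-(q.mean(0)[1]-y),q.mean(0)[0]-x)) if len(q) else None)
E
python3 hd.py a1 4
```

```text
8.7 [-0.184  -0.2651  0.0127  0.8963 -1.6173 -0.5975  5.5123  0.0237 -2.5504
 -2.2816] [ 0.5188 -0.0055  0.082 ]
head 314.0 302.5 60.01884460449219 z 0.1034 line 112 [304.91964286 333.52678571] -106.3127411743226
```

Request:
move_arm(
  deltas=[0,0,0.14,0,0,0,0.4965,0,0,0.28,0,0,0,0.4965,0,0,0.42,0,0,0,0.4965,0,0,0.56,0,0,0,0.4965,0,0,0.7,0,0,0,0.4965,0,0,0.84,0,0,0,0.4965,0,0,0.98,0,0,0,0.4965,0,0,1.1,0,0,0,0.4965],
)

```text
time: 9.55
tool_pos: [0.5188, -0.005, 0.0816]
ee_rot: [3.141, -0.0, 2.628]
wrist_force: [1.4, 0.2, -2.1]
width: 0.0241
finger_force: 5.1
```

```bash
python3 hd.py a2 3
```

```text
9.65 [-0.0199 -0.394  -0.0152  1.2928 -0.2087 -2.3886  5.0852  0.024   2.6286
 -1.1773] [ 0.5187 -0.005   0.0817]
head 314.0 302.5 60.01884460449219 z 0.103 line 103 [302.0776699  330.70873786] -112.91118980490174
```

Request:
move_arm(
  deltas=[0,0,0.14,0,0,0.04,0.4965,0,0,0.28,0,0,0.05,0.4965,0,0,0.42,0,0,0.05,0.4965,0,0,0.56,0,0,0.06,0.4965,0,0,0.7,0,0,0.06,0.4965,0,0,0.84,0,0,0.07,0.4965,0,0,0.98,0,0,0.07,0.4965,0,0,1.1,0,0,0.07,0.4965],
)

```text
time: 10.5
tool_pos: [0.5193, -0.0047, 0.0813]
ee_rot: [3.14, -0.001, 1.531]
wrist_force: [2.0, 1.1, -2.3]
width: 0.0236
finger_force: 5.1
```

```bash
python3 hd.py a3 3
```

```text
10.6 [ 1.5450e-01 -5.9470e-01 -4.1000e-03  2.7385e+00  1.2868e+00 -2.3191e+00
  5.1367e+00  2.3700e-02  1.5312e+00 -7.9800e-02] [ 0.5193 -0.0048  0.0813]
head 314.0 303.0 60.033424377441406 z 0.1026 line 161 [317.38509317 310.42236025] -65.4838388564067
```

```bash
python3 -c "
import cv2,numpy as np
cv2.imwrite('pics/c1.png',np.hstack([cv2.resize(cv2.imread(f'pics/a{i}.png')[240:400,250:380],None,fx=2,fy=2) for i in(1,2,3)]))"
```

```text
(no output)
```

View pics/c1.png

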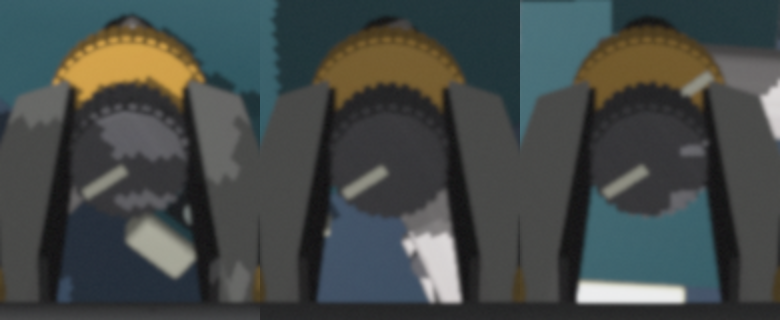

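```bash
sed -i 's/^d=np.zeros_like.*/d=np.zeros_like(m);cv2.circle(d,(312,319),26,255,-1)/; s/^q=np.*/n,lab,stt,ce=cv2.connectedComponentsWithStats(b.astype(np.uint8));print([(stt[k].tolist(),ce[k].round(1).tolist()) for k in range(1,n) if stt[k][4]>25]);q=np.argwhere(b)[:,::-1]/' hd.py
```

Request:
move_arm(
  deltas=[0,0,0.14,0,0,0,0.4965,0,0,0.28,0,0,0.01,0.4965,0,0,0.42,0,0,0.01,0.4965,0,0,0.56,0,0,0.02,0.4965,0,0,0.7,0,0,0.02,0.4965],
)

```text
time: 11.15
tool_pos: [0.5195, -0.0049, 0.0811]
ee_rot: [3.141, -0.002, 0.831]
wrist_force: [4.2, 1.5, -2.1]
width: 0.0236
finger_force: 5.1
```

```bash
python3 hd.py a4 3
```

```text
11.25 [ 0.2245 -0.8386 -0.0134  4.4668  1.9356 -2.8714  5.1221  0.0238  0.8317
  0.6196] [ 0.5195 -0.005   0.0811]
[([304, 297, 25, 7, 87], [316.5, 300.1]), ([291, 322, 38, 21, 441], [308.2, 330.3]), ([329, 323, 9, 9, 38], [333.4, 325.9])]
head 314.0 303.0 60.033424377441406 z 0.1024 line 575 [311.36173913 325.5026087 ] -96.68696957588426
```

Request:
move_arm(
  deltas=[0,0,0.14,0,0,0,0.4965,0,0,0.28,0,0,0.01,0.4965,0,0,0.42,0,0,0.01,0.4965,0,0,0.56,0,0,0.02,0.4965],
)

```text
time: 11.7
tool_pos: [0.5195, -0.0053, 0.081]
ee_rot: [3.141, -0.002, 0.272]
wrist_force: [4.3, 0.8, -2.3]
width: 0.024
finger_force: 5.1
```

```bash
python3 hd.py a5 3
```

```text
11.8 [ 1.9740e-01 -8.5860e-01  4.5000e-03  4.7356e+00  9.5570e-01 -2.8886e+00
  5.0768e+00  2.3900e-02  2.7260e-01  1.1786e+00] [ 0.5193 -0.0053  0.0809]
[([291, 323, 22, 16, 114], [300.9, 330.2])]
head 314.5 303.5 60.55173110961914 z 0.1022 line 115 [300.89565217 330.33043478] -116.88724626949141
```

Request:
move_arm(
  deltas=[0,0,0,0.08,0,0.03,0.4965,0,0,0.12,0.08,0,0.03,0.4965,0,0,0.24,0.08,0,0.04,0.4965,0,0,0.36,0.08,0,0.04,0.4965,0,0,0.48,0.08,0,0.05,0.4965,0,0,0.6,0.08,0,0.05,0.4965],
)

```text
time: 12.45
tool_pos: [0.5194, -0.0054, 0.0808]
ee_rot: [3.141, -0.0, -0.328]
wrist_force: [2.3, 0.2, -1.2]
width: 0.0239
finger_force: 5.1
```

```bash
python3 hd.py a6 4
```

```text
12.6 [ 1.4240e-01 -4.7310e-01 -4.7000e-03  2.4492e+00  3.8710e-01 -2.8390e-01
  5.0688e+00  2.3900e-02 -3.2650e-01  1.7782e+00] [ 0.5194 -0.0053  0.0807]
[([292, 323, 21, 14, 95], [301.7, 329.6])]
head 314.0 305.0 61.008296966552734 z 0.102 line 95 [301.68421053 329.58947368] -116.60428142052852
```

Request:
move_arm(
  deltas=[0,0,0.12,0,0,0,0.4965,0,0,0.24,0,0,0.01,0.4965,0,0,0.36,0,0,0.01,0.4965,0,0,0.48,0,0,0.01,0.4965,0,0,0.6,0,0,0.01,0.4965],
)

```text
time: 13.15
tool_pos: [0.5193, -0.0053, 0.0806]
ee_rot: [3.141, -0.0, -0.928]
wrist_force: [1.0, 0.2, 0.6]
width: 0.024
finger_force: 5.1
```

```bash
python3 hd.py a7 4; python3 -c "
import cv2,numpy as np
cv2.imwrite('pics/c2.png',np.hstack([cv2.resize(cv2.imread(f'pics/a{i}.png')[240:400,250:380],None,fx=2,fy=2) for i in(5,6,7)]))"
```

```text
13.3 [ 0.1768 -0.2965 -0.0125  1.1863  0.3658  0.6944  5.07    0.0238 -0.9267
  2.3784] [ 0.5193 -0.0053  0.0805]
[([292, 323, 21, 14, 95], [301.8, 329.5])]
head 314.0 305.0 61.008296966552734 z 0.1019 line 95 [301.81052632 329.52631579] -116.42717916522699
```

View pics/c2.png

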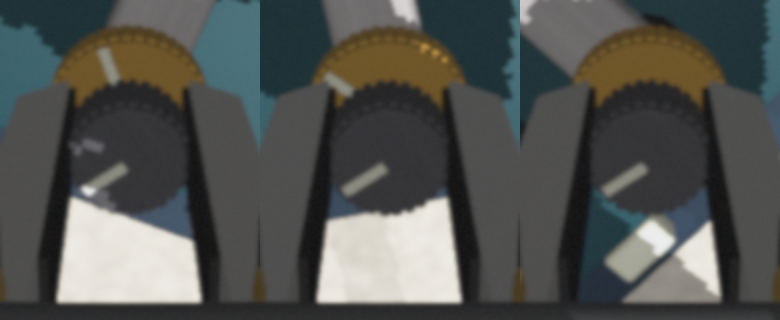

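Request:
move_arm(
  deltas=[0,0,0,0,0,0,0.3,0,0,0,0,0,-0.1,0.3,0,0,-0.14,0,0,-0.1,0.3,0,0,-0.28,0,0,-0.1,0.3,0,0,-0.42,0,0,-0.1,0.3,0,0,-0.56,0,0,-0.1,0.3,0,0,-0.7,0,0,-0.1,0.3,0,0,-0.84,0,0,-0.1,0.3],
)

```text
time: 14.15
tool_pos: [0.5189, -0.0052, 0.0809]
ee_rot: [3.141, 0.002, -0.08]
wrist_force: [0.8, 0.0, -0.3]
width: 0.0331
finger_force: 0.0
```

Request:
move_arm(
  deltas=[0,0,-0.14,0,0,0,0.3,0,0,-0.28,0,0,0,0.3,0,0,-0.42,0,0,0,0.3,0,0,-0.56,0,0,0,0.3,0,0,-0.7,0,0,0,0.3,0,0,-0.84,0,0,0,0.3,0,0,-0.98,0,0,0,0.3,0,0,-1.12,0,0,0,0.3],
)

```text
time: 14.95
tool_pos: [0.5189, -0.0052, 0.0809]
ee_rot: [-3.14, 0.001, 1.04]
wrist_force: [0.0, 0.7, 0.4]
width: 0.033
finger_force: 0.0
```

Request:
move_arm(
  deltas=[0,0,-0.14,0,0,0,0.3,0,0,-0.28,0,0,0,0.3,0,0,-0.42,0,0,0,0.3,0,0,-0.56,0,0,0,0.3,0,0,-0.6,0,0,0,0.3,0,0,-0.6,0,0,0,0.3,0,0,-0.6,0,0,0,0.3,0,0,-0.6,0,0,0,0.3],
)

```text
time: 15.75
tool_pos: [0.5193, -0.0052, 0.0811]
ee_rot: [-3.141, 0.0, 1.633]
wrist_force: [-1.0, 0.1, -0.4]
width: 0.0331
finger_force: 0.0
```

```bash
python3 hd.py a8 2
```

```text
15.8 [-0.0134 -0.0959 -0.0072 -0.5178 -0.0326 -0.0341  0.      0.0329  1.6325
 -0.1808] [ 0.5194 -0.0052  0.0812]
[([314, 298, 12, 21, 105], [319.3, 308.2])]
head 313.7702941894531 316.2369384765625 31.474323272705078 z 0.1018 line 105 [319.34285714 308.21904762] 55.200078833076034
```

Request:
move_arm(
  deltas=[0,0,0,0,0,0,0.4,0,0,0,0,0,0,0.47,0,0,0,0,0,0,0.49,0,0,0,0,0,0,0.4965,0,0,0,0,0,0,0.4965],
)

```text
time: 16.35
tool_pos: [0.5193, -0.0052, 0.0813]
ee_rot: [-3.141, 0.0, 1.633]
wrist_force: [-1.1, 0.6, 0.3]
width: 0.0237
finger_force: 5.1
```

```bash
python3 hd.py b0 2
```

```text
16.4 [-0.0641  0.1249  0.0221 -0.891   0.1261  0.7695  5.0573  0.0237  1.6328
 -0.181 ] [ 0.5193 -0.0052  0.0812]
[([314, 298, 12, 21, 106], [319.4, 308.1])]
head 314.0 303.0 60.033424377441406 z 0.1018 line 106 [319.4245283  308.14150943] -43.46565850029933
```

Request:
move_arm(
  deltas=[0,0,0.1,0,0,0,0.4965,0,0,0.2,0,0,0,0.4965,0,0,0.3,0,0,0.01,0.4965,0,0,0.4,0,0,0.01,0.4965,0,0,0.5,0,0,0.01,0.4965],
)

```text
time: 16.95
tool_pos: [0.5193, -0.0053, 0.0811]
ee_rot: [-3.141, 0.0, 1.129]
wrist_force: [-1.1, -0.5, 1.3]
width: 0.0243
finger_force: 5.1
```

```bash
python3 hd.py b1 3
```

```text
17.05 [-0.1086  0.1139  0.0435 -1.7355 -0.6221  0.7727  5.0658  0.0239  1.1295
  0.3223] [ 0.5193 -0.0053  0.0811]
[([302, 297, 28, 22, 204], [316.7, 304.0]), ([299, 329, 12, 9, 39], [304.7, 333.6])]
head 314.0 303.0 60.033424377441406 z 0.1017 line 259 [314.46332046 309.96525097] -86.19435721561373
```

Request:
move_arm(
  deltas=[0,0,0.1,0,0,0,0.4965,0,0,0.2,0,0,0,0.4965,0,0,0.3,0,0,0.01,0.4965,0,0,0.4,0,0,0.01,0.4965],
)

```text
time: 17.5
tool_pos: [0.5195, -0.0051, 0.0811]
ee_rot: [3.142, -0.0, 0.731]
wrist_force: [0.0, -0.2, 1.6]
width: 0.0237
finger_force: 5.1
```

```bash
python3 hd.py b2 4; python3 -c "
import cv2,numpy as np
cv2.imwrite('pics/c3.png',np.hstack([cv2.resize(cv2.imread(f'pics/b{i}.png')[240:400,250:380],None,fx=2,fy=2) for i in(0,1,2)]))"
```

```text
17.65 [-3.7000e-03  1.3010e-01  4.0600e-02 -5.7510e-01  2.1390e-01  1.2775e+00
  5.0677e+00  2.3800e-02  7.3260e-01  7.1920e-01] [ 0.5195 -0.0051  0.0811]
[([302, 296, 25, 23, 173], [313.4, 303.7]), ([304, 324, 21, 4, 33], [314.8, 326.0]), ([311, 333, 23, 6, 56], [322.2, 335.7])]
head 314.0 303.0 60.033424377441406 z 0.1017 line 296 [315.39864865 315.28040541] -83.50242641876326
```

View pics/c3.png

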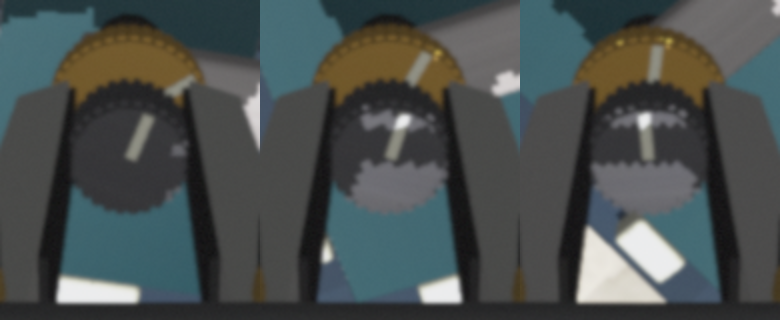

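Request:
move_arm(
  deltas=[0,0,0.1,0,0,0,0.4965,0,0,0.2,0,0,0,0.4965,0,0,0.3,0,0,0,0.4965],
)

```text
time: 18.0
tool_pos: [0.5198, -0.0051, 0.0812]
ee_rot: [3.141, -0.001, 0.432]
wrist_force: [-0.6, -0.6, 1.2]
width: 0.0237
finger_force: 5.1
```

```bash
python3 hd.py b3 4; python3 -c "
import cv2,numpy as np
cv2.imwrite('pics/c4.png',np.hstack([cv2.resize(cv2.imread(f'pics/b{i}.png')[240:400,250:380],None,fx=2,fy=2) for i in(2,3)]))"
```

```text
18.15 [ 0.0399  0.0428  0.0236 -0.4324  0.126   0.6008  5.0698  0.0238  0.4329
  1.0188] [ 0.5198 -0.0051  0.0811]
[([301, 299, 14, 21, 136], [307.5, 307.6])]
head 314.5 303.5 60.55173110961914 z 0.1017 line 136 [307.54411765 307.63235294] -149.28628580611496
```

View pics/c4.png

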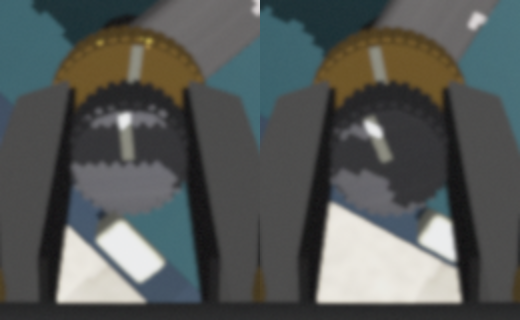

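Head now slips fully in the fingers (line moved from 95° to about 118°), so the foot bears as wanted. Now the nut.

Request:
move_arm(
  deltas=[0,0,0,0,0,0,0,0,0,0,0,0,0,0,0,0,-0.14,0,0,0,0,0,0,-0.28,0,0,0,0,0,0,-0.42,0,0,0,0,0,0,-0.56,0,0,0,0,0,0,-0.7,0,0,0,0,0,0,-0.84,0,0,0,0],
)

```text
time: 19.0
tool_pos: [0.5195, -0.0052, 0.081]
ee_rot: [3.142, 0.0, 1.279]
wrist_force: [0.2, -0.4, -0.9]
width: 0.0471
finger_force: 0.0
```

Request:
move_arm(
  deltas=[0,0,-0.14,0,0,0,0,0,0,-0.2,0,0,0,0,0,0,-0.2,0,0,0,0,0,0,-0.2,0,0,0.7,0,0,0,-0.2,0,0,1.4,0,0,0,-0.2,0,0,1.4,0,0,0,-0.2,0,0,1.4,0],
)

```text
time: 19.7
tool_pos: [0.5191, -0.0051, 0.0664]
ee_rot: [-3.14, 0.0, 1.473]
wrist_force: [-0.2, 0.4, 0.3]
width: 0.0467
finger_force: 0.0
```

```bash
python3 hd.py d0 3;python3 st.py
```

```text
19.8 [-0.0617 -0.0813 -0.0179  0.5139  0.0552  0.3273  0.      0.0469  1.4726
 -0.0209] [ 0.5196 -0.0052  0.0671]
[([312, 316, 21, 23, 157], [322.0, 327.8])]
head 313.30926513671875 331.89691162109375 33.934600830078125 z 0.1017 line 157 [322.04458599 327.84076433] 24.907264968463632
t 19.85 pos [ 0.5197 -0.0052  0.0672] rot [3.141 0.    1.473] q [-0.119  0.09   1.647 -0.     1.404 -0.021] F [0.33 0.4  0.21] M [-0.073 -0.113 -0.011] w 0.0475 ff 0.0 tq6 0.001
```

Request:
move_arm(
  deltas=[0,0,0,0,0,0,0.1,0,0,0,0,0,0,0.23,0,0,0,0,0,0,0.3,0,0,0,0,0,0,0.5,0,0,0,0,0,0,0.5],
)

```text
time: 20.35
tool_pos: [0.5193, -0.0052, 0.0672]
ee_rot: [-3.141, 0.0, 1.473]
wrist_force: [-1.1, 0.7, 2.3]
width: 0.0351
finger_force: 30.0
```

Request:
move_arm(
  deltas=[0,0,0.14,0,0,0,0.5,0,0,0.28,0,0,0,0.5,0,0,0.42,0,0,0,0.5,0,0,0.56,0,0,0,0.5,0,0,0.7,0,0,0,0.5,0,0,0.84,0,0,0,0.5,0,0,0.98,0,0,0,0.5,0,0,1.12,0,0,0,0.5],
)

```text
time: 21.15
tool_pos: [0.5195, -0.0053, 0.0673]
ee_rot: [3.141, 0.0, 0.347]
wrist_force: [-0.9, -0.5, 1.5]
width: 0.0352
finger_force: 30.0
```

```bash
python3 hd.py d1 3
```

```text
21.25 [ 1.20000e-02  2.95100e-01 -2.40000e-03 -1.29530e+00 -1.56200e-01
  1.83170e+00  2.99993e+01  3.50000e-02  3.47900e-01  1.10380e+00] [ 0.5194 -0.0053  0.0673]
[([300, 314, 18, 23, 158], [307.8, 326.6])]
head 313.9295654296875 331.57281494140625 33.91289520263672 z 0.1016 line 158 [307.75316456 326.56329114] 140.95535842260946
```

Request:
move_arm(
  deltas=[0,0,0.12,0,0,0,0.5,0,0,0.24,0,0,0,0.5,0,0,0.36,0,0,0,0.5,0,0,0.48,0,0,0,0.5,0,0,0.6,0,0,0,0.5,0,0,0.7,0,0,0,0.5],
)

```text
time: 21.9
tool_pos: [0.5194, -0.0053, 0.0673]
ee_rot: [3.141, -0.0, -0.347]
wrist_force: [-1.2, -0.2, 2.9]
width: 0.0352
finger_force: 30.0
```

```bash
cat > ln.py <<'E'
from h import *
import sys
# world angle of white head line (PCA on plane z) and of nut mark, from a saved picture
def line(name,pos,yaw,s,z=.1017,c=(313,332),r=29):
    im=cv2.imread(f"pics/{name}.png");T=pose(s,dict(tool_pos=np.array(pos),ee_rot=[np.pi,0,yaw]))
    m=np.zeros(im.shape[:2],np.uint8);cv2.circle(m,c,r,255,-1)
    g=((im.min(2)>105)&(m>0)).astype(np.uint8);n,l,st,ce=cv2.connectedComponentsWithStats(g)
    k=1+np.argmax(st[1:,4]);q=np.argwhere(l==k)[:,::-1]
    P=onplane(s,T,q,z)[:,:2];C=onplane(s,T,[c],z)[0,:2];u=np.linalg.svd(P-P.mean(0))[2][0]
    if u@(P.mean(0)-C)<0:u=-u
    print(name,len(q),"line world deg",np.degrees(np.arctan2(u[1],u[0])).round(1))
s=snap("wrist")
line("d0",[.5196,-.0052,.0671],1.4726,s);line("d1",[.5194,-.0053,.0673],.348,s)
if len(sys.argv)>1:
    o=robot.get_obs();line(sys.argv[1],o["tool_pos"],o["ee_rot"][2],s)
E
python3 hd.py d2 3; python3 ln.py d2
```

```text
22.0 [ 1.16000e-02  3.61700e-01  3.79000e-01 -1.94840e+00 -7.01700e-01
  3.04860e+00  3.00002e+01  3.52000e-02 -3.46600e-01  1.79860e+00] [ 0.5194 -0.0053  0.0673]
[([288, 326, 24, 12, 112], [299.3, 331.5])]
head 314.04150390625 331.8573913574219 33.723663330078125 z 0.1017 line 112 [299.29464286 331.48214286] 178.54236663479185
d0 183 line world deg 43.8
d1 177 line world deg 47.2
d2 130 line world deg 47.0
```

Request:
move_arm(
  deltas=[0,0,0.1,0,0,0,0.5,0,0,0.2,0,0,0,0.5,0,0,0.3,0,0,0,0.5,0,0,0.3,0,0,0,0.5],
)

```text
time: 22.5
tool_pos: [0.5201, -0.0059, 0.0674]
ee_rot: [3.141, -0.002, -0.644]
wrist_force: [-1.4, -3.6, 2.1]
width: 0.0349
finger_force: 30.0
```

```bash
python3 hd.py d3 3; python3 ln.py d3
```

```text
22.6 [-4.14000e-01  8.00000e-03  3.68600e-01 -4.96900e-01 -3.02730e+00
  2.04610e+00  3.00008e+01  3.50000e-02 -6.43800e-01  2.09540e+00] [ 0.5201 -0.0058  0.0674]
[([292, 335, 19, 6, 74], [301.8, 337.6])]
head 314.1064453125 333.47418212890625 33.74359893798828 z 0.1017 line 74 [301.75675676 337.64864865] -161.3236150866536
d0 183 line world deg 43.8
d1 177 line world deg 47.2
d3 125 line world deg 46.7
```

Request:
move_arm(
  deltas=[0,0,0.1,0,0,0,0.5,0,0,0.2,0,0,0,0.5,0,0,0.3,0,0,0,0.5,0,0,0.3,0,0,0,0.5],
)

```text
time: 23.1
tool_pos: [0.5203, -0.0067, 0.0675]
ee_rot: [3.141, -0.004, -0.947]
wrist_force: [0.2, -5.7, 3.0]
width: 0.0352
finger_force: 30.0
```

```bash
python3 hd.py d4 3; python3 ln.py d4
```

```text
23.2 [-9.03100e-01 -8.00000e-03  5.56700e-01  3.41900e-01 -5.15060e+00
  2.49800e+00  3.00009e+01  3.52000e-02 -9.45900e-01  2.39740e+00] [ 0.5203 -0.0066  0.0675]
[([299, 340, 12, 5, 40], [305.5, 341.7])]
head 314.13873291015625 335.0206604003906 33.700042724609375 z 0.1017 line 40 [305.475 341.725] -142.26587661794954
d0 183 line world deg 43.8
d1 177 line world deg 47.2
d4 114 line world deg 46.0
```

Request:
move_arm(
  deltas=[0,0,0,0,0,0,0,0,0,0,0,0,0,-0.1,0,0,-0.1,0,0,0,-0.1,0,0,-0.24,0,0,-1.5,-0.1,0,0,-0.38,0,0,-4,-0.1,0,0,-0.52,0,0,-6,-0.1,0,0,-0.66,0,0,-6,-0.1,0,0,-0.8,0,0,-6,-0.1],
)

```text
time: 24.1
tool_pos: [0.5198, -0.0044, 0.1276]
ee_rot: [-3.14, -0.001, -0.141]
wrist_force: [-0.0, -0.6, -0.2]
width: 0.0515
finger_force: 0.0
```

```bash
python3 hd.py e0 4; python3 -c "
import cv2,numpy as np
a=cv2.imread('pics/w4.png')[270:400,230:400];b=cv2.imread('pics/e0.png')[200:330,230:400]
cv2.imwrite('pics/c5.png',np.hstack([cv2.resize(x,None,fx=2.3,fy=2.3) for x in(a,b)]))"
```

```text
24.25 [ 0.0282  0.0305 -0.0036 -0.3787 -0.2144 -0.0224  0.      0.0516 -0.1437
  1.5958] [ 0.5192 -0.0046  0.1265]
[([286, 311, 53, 35, 1456], [312.3, 326.0])]
head 315.5 277.5 25.387104034423828 z 0.1017 line 1456 [312.32348901 325.95260989] -93.7508938680292
```

View pics/c5.png

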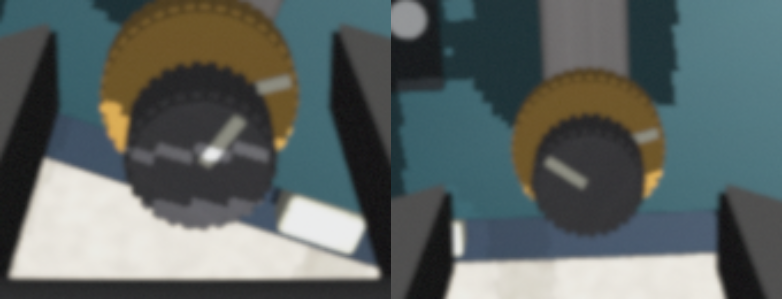

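```bash
python3 -c "
from bench import robot
print(robot.close_job())"
```

```text
the job is handed in; nothing more can be done
None
```

The job is handed in at about 24 s. I slackened the nut about a quarter turn and screwed the head down with a 5 N grip until it slipped, which by the given figures means roughly 8–16 N on the phone. I then tightened the nut by hand until the fingers slipped round it, and the screw did not shift. The arm is clear of everything, but no verdict was returned, so the final forces are inferred, not read.

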